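# Set out a covered beaker, a tub and a sample bottle by the stock

### The arm

A 7-joint arm with a two-finger parallel gripper is mounted at the origin on a cart in front of the work surface, level with it; the furniture and walls round the work are solid. World frame = base frame: x ahead of the robot, y to its left, z up, the work surface at z = 0. Lengths are in m, angles in rad, forces in N, time in s.
With the tool pointing down it reaches from about 0.35 to 0.9 m from the base axis. Payload 8.1 kg.
Tool frame: the origin (TCP) lies midway between the tips of the shut fingers; the grasp point (between the pads) lies 19 mm behind it; z points along the fingers, y is the line along which they close (so a half turn about z gives the same grasp; the last joint's range is limited). The gripper opens to 92 mm and grips with 3 to 60 N. Pads are 19 mm wide; open, the fingers measure 130 mm over their backs; the gripper's body (75 mm by 190 mm) begins 47 mm behind the grasp point.
Start: joints at [1.207, 0.434, 0.025, 1.573, -0.012, 1.134, -0.075], TCP at [0.161, -0.604, 0.227] pointing down, gripper open.
Joint ranges: [-2.62, 2.62], [-0.44, 2.09], [-1.27, 1.32], [0.08, 2.57], [-1.32, 4.46], [0.12, 2], [-2.74, 2.74]. Speed limits (rad/s): [2.22, 2.22, 3.01, 3.01, 3.14, 3.14, 3.14].

### API

Orientations are given as a rotation vector (axis times angle).
In Python, from cell import arm gives the robot as it stands.
- The arm moves only by the tool carry_out, never from a script. Its arguments are lists of equal length, an entry for each row: "claw": the finger opening in cm, from 0 to 9.18; "delta_pos": the shift along the tool's x, y, z in cm, a list of three; "angular": the turn, a rotation vector about the tool's x, y, z in rad, a list of three. In form: {"claw": [claw, ...], "delta_pos": [[dx, dy, dz], ...], "angular": [[ax, ay, az], ...]}. A call has 1 to 20 rows; each row shifts and turns the commanded pose from where the row before left it, along the tool's axes as they then stand; what a row does not reach is not made up. A row lasts 1/10 s, in which the tool goes at most 50 mm and 8.59 degrees, less where a joint would pass 70% of its speed; a pose out of reach is approached as far as the arm can. A call with a gripper value outside its range is refused whole. The fingers move at their own pace and stop on an object; "force" is the grip in N (left out, the last holds). Time passes only in rows, so rows that do not move let the fingers close. It gives the time, the measured TCP pose, the force, the opening and the grip force at its end, in the units of the state.
- arm.observe(): the state, without advancing time (a new reading comes with each control period).
- arm.get_image(name): name is "scene" or "top" or "wrist"; returns a dict with "frame" (400x640x3 uint8, red, green, blue), "mtx" (3x3 intrinsics, pixels), "T" (4x4, takes a point from camera to world coordinates). Camera axes: x right, y down, z forward; pixel columns grow to the right and rows downward; lengths in m; the calibration is good to about 2 mm. A picture is of the moment at which its call begins. There is no depth.
- arm.sign_off(): hands the job in; it is judged then, once.
Trained networks look in a picture, given as the dict that the camera call returned (one of the last four; its "shot" number tells which), for a name from the list of things; names that differ only in an ending like _2 or _b are one class to them, and where a whole thing is asked for, a point or a joint stands for the part that bears it (a point fixed in the world has none). Each returns a list of dicts, best first, with "conf" (0 to 1); they miss things now and then, are a little off and sometimes report something else, mostly with a low value. They report only what shows in the picture. A call takes as long as a camera call. They do not tell look-alikes from the thing itself.
- arm.look_for(label, picture): "centre" ([column, row] as shares, 0 to 1, of the picture: columns of its width, rows of its height, amid what is visible of it).
- arm.trace(label, picture): "region" (400x640 bool, what is visible of it) and "centre" ([column, row] as shares, 0 to 1, of the picture: columns of its width, rows of its height, amid what is visible of it).
- arm.place_of(label, picture): "centre" ([column, row] as shares, 0 to 1, of the picture: columns of its width, rows of its height: a listed point, or the origin of a listed thing).
The state is a dict: "clock": time; "joints": joint angles; "dq": joint speeds; "joint_efforts": joint torques, N m; "position": TCP position; "ee_rot": TCP orientation; "force": force on the tool from outside, world axes, zero at the start; "ft_torque": the same for the moment, N m; "width": opening from 0.0 (shut) to 1.0 (fully open); "gripper_force": force on a finger pad.
Only numpy, scipy, OpenCV 4.12 (cv2) and the standard library are available. Lean on these libraries where they do the work, as an engineer would, in place of code of your own. Each camera call takes 0.05 s, during which the arm holds its last target. There are 200 camera calls.

### The job

Set out the sampling place on the grey mat: stand the beaker in the middle of the black pad in front of the brown bottle on the mat, the white sample bottle in the middle of the pad in front of the pipette-tip box, and the low white tub with the grey-blue lid in the middle of the pad between those two ('in front' is the robot's side). Then cover the beaker with the white knobbed lid, centred and lying flat on its rim. Leave the brown bottle and the tip box where they stand, and everything upright and let go.

Things in the scene. Friction and masses are not known exactly. Their poses are not given: they have to be found in the camera images.
- glass_beaker: open clear glass beaker, plain round, 55 mm across, 70 mm tall, 60 g; origin at the centre of its underside, z up; the rim is 70 mm above the origin. Starts upright in one of the four places on the dark metal tray; grip round the outside
- sample_bottle: white round closed sample bottle with flush cap, straight-sided, 46 mm across, 100 mm tall, about 85 g; origin at the centre of its underside, z up. Starts upright on the dark metal tray (the tray is flat, 270 mm square, its floor 3 mm above the worktop, with a rim 9 mm high; the four things stand on it in a square of about 130 mm)
- tub: low round white tub with a blue-grey flat closed lid, about 57 mm across, 41 mm tall; origin at the centre of its underside, z up. Starts upright on the dark metal tray; grip round the outside
- beaker_lid: white plastic lid for the beaker: flat disc 66 mm across and 6 mm thick, flat underneath, with a round knob 18 mm across standing on its centre up to 26 mm above the underside; 35 g; origin at the centre of its underside, z up. Starts knob up on the dark metal tray
- amber_bottle: landmark, not to be moved: brown glass reagent bottle on the grey mat, 68 mm across, 136 mm tall; origin at the centre of its underside. Stands behind either the left or the right pad (a similar one off the mat, at the back wall, is not meant)
- tip_box: landmark, not to be moved: low dark blue box with clear closed lid and rows of pipette tips, 84 x 124 x 72 mm tall, the long side left-right; origin at the centre of its underside. Stands on the grey mat behind the other outer pad (the mat is 300 x 380 mm, its top 3 mm above the worktop)
- pad_a: black rubber disc fixed to the grey mat, 70 mm across, 4 mm thick; origin at the centre of its underside, so its top is 4 mm above the origin. The three pads are alike and stand in a row from left to right, about 125 mm apart. This is the outer one in front of the brown bottle, about 140 mm nearer the robot than the bottle: for the beaker
- pad_b: black rubber disc fixed to the grey mat, 70 mm across, 4 mm thick; origin at the centre of its underside, so its top is 4 mm above the origin. The three pads are alike and stand in a row from left to right, about 125 mm apart. This is the middle one, between the other two: for the tub
- pad_c: black rubber disc fixed to the grey mat, 70 mm across, 4 mm thick; origin at the centre of its underside, so its top is 4 mm above the origin. The three pads are alike and stand in a row from left to right, about 125 mm apart. This is the outer one in front of the tip box, about 140 mm nearer the robot than the box: for the sample bottle
Things that resemble listed ones, but are neither listed nor needed, are in the scene too. What is shaped like the tub but orange or pink is not meant.

How it is judged:
By the outcome, as a careful person would: the job done as asked, in the order asked, and still so for the second after the job is handed in, with the robot touching nothing.
It also fails if it takes over 118 s, if anything falls off the work surface, if the arm or the gripper's body presses on something with over 40 N, if the wrist force passes 120 N, or if a joint passes its speed limit or range.

## Working session

There is one attempt and no reset: what is moved stays moved. The work goes in short steps, Python scripts to look and compute and a tool call to move; the robot and the scene stay as the last step left them, time stands still between calls to the robot, and variables do not carry over. Pictures are saved under pics/ and viewed, at most 14 in all, crops included, and the job is handed in when it is done.

Besides the shell and the picture viewer there is one more tool, called after "Call:" by a JSON object that holds its "op" and its "data". carry_out: Moves the arm, as the interface text tells. Its arguments: {"type":"object","properties":{"claw":{"type":"array","items":{"type":"number"}},"delta_pos":{"type":"array","items":{"type":"array","items":{"type":"number"}}},"angular":{"type":"array","items":{"type":"array","items":{"type":"number"}}},"force":{"type":"number"}},"required":["claw","delta_pos","angular"]}

```bash
mkdir -p pics; ls
cat > h.py <<'E'
import numpy as np, cv2
from cell import arm
def save(p,name,crop=None,s=1):
    f=p["frame"][:,:,::-1]
    if crop: f=f[crop[1]:crop[3],crop[0]:crop[2]]
    cv2.imwrite("pics/"+name,cv2.resize(f,None,fx=s,fy=s,interpolation=cv2.INTER_CUBIC))
def ray(p,uv):
    d=np.linalg.inv(p["mtx"])@[uv[0],uv[1],1]; return p["T"][:3,3],p["T"][:3,:3]@d
def at_z(p,c,z):  # c as shares
    o,d=ray(p,(c[0]*640,c[1]*400)); return o+d*(z-o[2])/d[2]
def tri(obs):
    A=np.zeros((3,3));b=np.zeros(3)
    for p,c in obs:
        o,d=ray(p,(c[0]*640,c[1]*400)); d=d/np.linalg.norm(d); M=np.eye(3)-np.outer(d,d); A+=M; b+=M@o
    return np.linalg.solve(A,b)
def proj(p,X):
    Y=np.linalg.inv(p["T"])@np.r_[X,1]; q=p["mtx"]@Y[:3]; return q[:2]/q[2]
E
python3 - <<'E'
from h import *
np.set_printoptions(precision=3,suppress=True)
s=arm.observe(); print(s)
P={n:arm.get_image(n) for n in("scene","top","wrist")}
for n,p in P.items(): save(p,n+"0.png"); print(n,p["mtx"][0,0],p["T"])
for l in["glass_beaker","sample_bottle","tub","beaker_lid","amber_bottle","tip_box","pad_a"]:
  for n in("scene","top"):
    for r in arm.place_of(l,P[n])[:5]: print(l,n,round(r["conf"],2),np.array(r["centre"])*[640,400],at_z(P[n],r["centre"],0.003))
E
```

```text
pics
{'clock': 0.0, 'joints': array([ 1.207,  0.435,  0.025,  1.574, -0.012,  1.134, -0.075]), 'dq': array([ 0.001,  0.001,  0.   ,  0.   ,  0.001, -0.001,  0.001]), 'joint_efforts': array([ -0.001, -66.784,   0.984, -31.446,  -0.061,   0.043,   0.   ]), 'position': array([ 0.161, -0.603,  0.226]), 'ee_rot': array([-3.113, -0.408,  0.001]), 'force': array([-0.375,  0.974,  0.934]), 'ft_torque': array([ 0.017, -0.026, -0.01 ]), 'gripper_force': 0.0, 'width': 1.003254486952806}
scene 405.5935313568686 [[ 0.886  0.367 -0.284  0.869]
 [ 0.464 -0.698  0.545 -0.776]
 [ 0.002 -0.615 -0.789  1.075]
 [ 0.     0.     0.     1.   ]]
top 420.6207670972805 [[ 0.023 -0.988  0.152  0.336]
 [-1.    -0.023  0.001 -0.08 ]
 [ 0.002 -0.152 -0.988  1.216]
 [ 0.     0.     0.     1.   ]]
wrist 301.7154251618944 [[ 0.258 -0.936 -0.239  0.225]
 [-0.966 -0.251 -0.06  -0.587]
 [-0.003  0.246 -0.969  0.384]
 [ 0.     0.     0.     1.   ]]
glass_beaker scene 0.98 [332.928 236.8  ] [ 0.599 -0.153  0.003]
glass_beaker top 0.79 [341.632 185.68 ] [ 0.589 -0.156  0.003]
sample_bottle scene 0.83 [313.088 267.48 ] [ 0
[... 677 characters left out ...]
 ] [ 0.453 -0.297  0.003]
amber_bottle scene 0.97 [392.192 140.12 ] [0.607 0.335 0.003]
amber_bottle top 0.7 [173.376 181.68 ] [0.59  0.339 0.003]
tip_box scene 0.62 [362.112 183.32 ] [0.592 0.088 0.003]
tip_box scene 0.56 [292.672 220.52 ] [ 0.458 -0.158  0.003]
tip_box top 0.75 [252.416 181.2  ] [0.596 0.107 0.003]
tip_box top 0.55 [340.416 184.48 ] [ 0.593 -0.152  0.003]
pad_a scene 0.81 [327.296 170.6  ] [0.46  0.084 0.003]
pad_a scene 0.75 [343.104 147.08 ] [0.459 0.215 0.003]
pad_a scene 0.72 [357.824 124.4  ] [0.457 0.354 0.003]
pad_a top 0.79 [166.912 219.2  ] [0.478 0.35  0.003]
pad_a top 0.77 [210.112 233.32 ] [0.44  0.222 0.003]
pad_a top 0.74 [256.576 226.28 ] [0.463 0.089 0.003]
```

View pics/scene0.png

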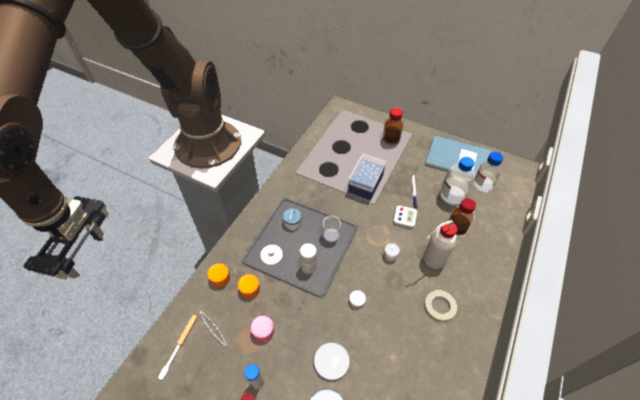

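View pics/top0.png

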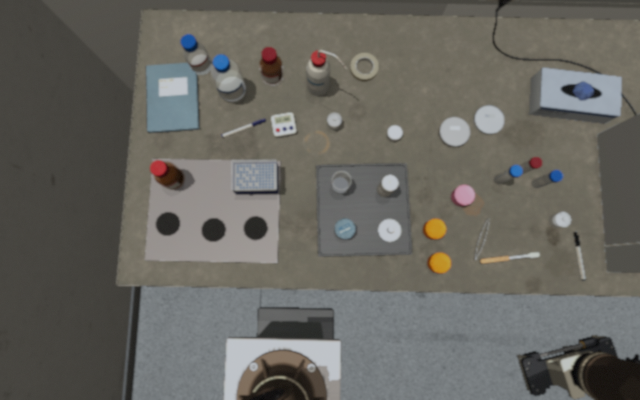

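The scene shows the brown bottle at the mat's left (top px 168,175) and the tip box on the right (255,177). The pads are at (168,223), (213,230) and (256,228). On the tray are the beaker (342,183), white bottle (390,186), blue-lidded tub (345,229) and lid (389,231). Next I move over the tray for close views.

Call:
{"op": "carry_out", "data": {"claw": [9,9,9,9,9,9,9,9,9,9,9,9,9], "delta_pos": [[0,0,-3],[3.7,-2.3,-0.8],[3.7,-2.3,-0.8],[3.7,-2.3,-0.8],[3.7,-2.3,-0.8],[3.7,-2.3,-0.8],[3.7,-2.3,-0.8],[3.7,-2.3,-0.8],[3.7,-2.3,-0.8],[3.7,-2.3,-0.8],[3.7,-2.3,-0.8],[3.7,-2.3,-0.8],[3.7,-2.3,-0.8]], "angular": [[0,0,0],[0,0,0],[0,0,0],[0,0,0],[0,0,0],[0,0,0],[0,0,0],[0,0,0],[0,0,0],[0,0,0],[0,0,0],[0,0,0],[0,0,0]]}}

```text
clock: 2.15
position: [0.5199, -0.2214, 0.3533]
ee_rot: [3.115, 0.408, 0.001]
force: [0.2, -0.7, -0.9]
width: 0.98
gripper_force: 0.0
```

Call:
{"op": "carry_out", "data": {"claw": [9,9,9,9,9,9,9,9,9,9,9], "delta_pos": [[0,0,0],[0,0,0],[0,0,0],[0,0,0],[0,0,0],[0,0,0],[0,0,0],[0,0,0],[0,0,0],[0,0,0],[0,0,0]], "angular": [[0,0,-0.131],[0,0,-0.131],[0,0,-0.131],[0,0,-0.131],[0,0,-0.131],[0,0,-0.131],[0,0,-0.131],[0,0,-0.131],[0,0,-0.131],[0,0,-0.131],[0,0,0]]}}

```text
clock: 3.25
position: [0.5189, -0.2229, 0.3527]
ee_rot: [-2.219, -2.223, -0.0]
force: [0.3, -0.1, 0.4]
width: 0.981
gripper_force: 0.0
```

```bash
cat >> h.py <<'E'
import pickle
np.set_printoptions(precision=3,suppress=True)
def shoot(tag,labels,names=("wrist",)):
    D={}
    for n in names:
        p=arm.get_image(n)
        for l in labels:
            for k in("place_of","trace"):
                for r in getattr(arm,k)(l,p)[:4]:
                    if r["conf"]<0.3: continue
                    D.setdefault((n,l,k),[]).append((r["conf"],r["centre"],r.get("region")))
                    uv=np.array(r["centre"])*[640,400]
                    e=""
                    if k=="trace":
                        ys,xs=np.nonzero(r["region"]); e=[xs.min(),xs.max(),ys.min(),ys.max()]
                    print(n,l,k,round(r["conf"],2),uv.round(1),at_z(p,r["centre"],0.003)[:2],e)
        D[n]=p
    pickle.dump(D,open(tag+".pkl","wb")); return D
E
python3 - <<'E'
from h import *
D=shoot("t1",["glass_beaker","sample_bottle","tub","beaker_lid"])
save(D["wrist"],"w1.png")
E
```

```text
wrist glass_beaker place_of 0.55 [365.2 119.9] [ 0.594 -0.153] 
wrist glass_beaker trace 0.6 [371.  116.5] [ 0.603 -0.148] [np.int64(348), np.int64(390), np.int64(97), np.int64(138)]
wrist sample_bottle place_of 0.75 [355.3 193.4] [ 0.582 -0.276] 
wrist sample_bottle trace 0.87 [358.1 204.7] [ 0.587 -0.296] [np.int64(343), np.int64(378), np.int64(185), np.int64(226)]
wrist sample_bottle trace 0.69 [372.1 118.3] [ 0.605 -0.15 ] [np.int64(349), np.int64(389), np.int64(98), np.int64(137)]
wrist tub place_of 0.84 [293.2 270.4] [ 0.472 -0.422] 
wrist tub place_of 0.7 [283.5 128.6] [ 0.461 -0.167] 
wrist tub place_of 0.62 [239.  274.8] [ 0.371 -0.431] 
wrist tub place_of 0.51 [341.  310.7] [ 0.561 -0.506] 
wrist tub trace 0.82 [289.6 287.6] [ 0.464 -0.457] [np.int64(273), np.int64(304), np.int64(277), np.int64(293)]
wrist tub trace 0.72 [339.6 301.9] [ 0.558 -0.487] [np.int64(331), np.int64(354), np.int64(295), np.int64(304)]
wrist tub trace 0.65 [281.9 126.1] [ 0.458 -0.163] [np.int64(262), np.int64(300), np.int64(107), np.int64(146)]
wrist tub trace 0.62 [236.3 286.1] [ 0.364 -0.454] [np.int64(222), np.int64(253), np.int64(278), np.int64(299)]
wrist beaker_lid place_of 0.59 [287.1 203.1] [ 0.463 -0.293] 
wrist beaker_lid trace 0.7 [287.3 203.9] [ 0.464 -0.295] [np.int64(267), np.int64(306), np.int64(186), np.int64(223)]
wrist beaker_lid trace 0.7 [359.1 204.6] [ 0.589 -0.296] [np.int64(343), np.int64(377), np.int64(184), np.int64(227)]
```

Call:
{"op": "carry_out", "data": {"claw": [9,9,9,9], "delta_pos": [[-4,2,0],[-4,2,0],[-4,2,0],[0,0,0]], "angular": [[0,0,0],[0,0,0],[0,0,0],[0,0,0]]}}

```text
clock: 4.1
position: [0.5789, -0.3492, 0.35]
ee_rot: [-2.229, -2.213, 0.005]
force: [-0.7, 0.4, -0.3]
width: 0.984
gripper_force: 0.0
```

Run:
```python
from h import *
D=shoot("t2",["glass_beaker","sample_bottle","tub","beaker_lid"])
save(D["wrist"],"w2.png")
```

```text
wrist glass_beaker place_of 0.63 [331.2  30.7] [ 0.598 -0.15 ] 
wrist glass_beaker trace 0.58 [326.7  20.2] [ 0.591 -0.135] [np.int64(307), np.int64(349), np.int64(0), np.int64(49)]
wrist sample_bottle place_of 0.75 [322.3 120. ] [ 0.584 -0.28 ] 
wrist sample_bottle trace 0.86 [321.5 116.4] [ 0.582 -0.274] [np.int64(304), np.int64(338), np.int64(102), np.int64(136)]
wrist tub place_of 0.9 [310.7 250.1] [ 0.562 -0.507] 
wrist tub place_of 0.79 [255.6 204.7] [ 0.467 -0.421] 
wrist tub place_of 0.77 [241.2  44.1] [ 0.46  -0.167] 
wrist tub place_of 0.72 [202.4 207.4] [ 0.374 -0.426] 
wrist tub trace 0.98 [252.4 208.6] [ 0.461 -0.428] [np.int64(233), np.int64(271), np.int64(188), np.int64(226)]
wrist tub trace 0.88 [313.3 242.5] [ 0.567 -0.492] [np.int64(297), np.int64(327), np.int64(234), np.int64(248)]
wrist tub trace 0.66 [194.9 211.2] [ 0.361 -0.433] [np.int64(175), np.int64(217), np.int64(195), np.int64(233)]
wrist tub trace 0.56 [236.3  37.4] [ 0.454 -0.158] [np.int64(214), np.int64(258), np.int64(12), np.int64(61)]
wrist beaker_lid place_of 0.73 [248.7 128.4] [ 0.464 -0.292] 
wrist beaker_lid trace 0.59 [247.1 131.6] [ 0.461 -0.298] [np.int64(227), np.int64(267), np.int64(110), np.int64(151)]
```

View pics/w1.png

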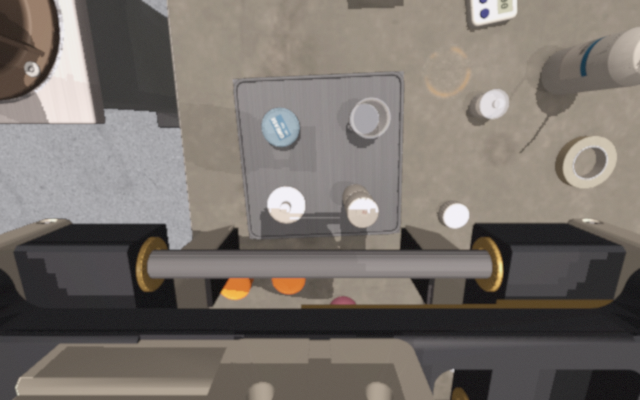

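View pics/w2.png

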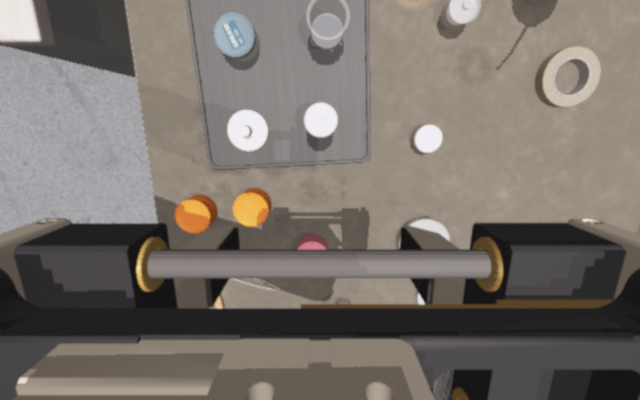

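Wrist views: tub (282,127), beaker (370,118), lid (287,204) and white bottle (358,205), all upright on the tray. Next I view the pads.

Call:
{"op": "carry_out", "data": {"claw": [9,9,9,9,9,9,9,9,9,9,9,9,9], "delta_pos": [[3.8,-0.9,0],[3.8,-0.9,0],[3.8,-0.9,0],[3.8,-0.9,0],[3.8,-0.9,0],[3.8,-0.9,0],[3.8,-0.9,0],[3.8,-0.9,0],[3.8,-0.9,0],[3.8,-0.9,0],[3.8,-0.9,0],[3.8,-0.9,0],[0,0,0]], "angular": [[0,0,0],[0,0,0],[0,0,0],[0,0,0],[0,0,0],[0,0,0],[0,0,0],[0,0,0],[0,0,0],[0,0,0],[0,0,0],[0,0,0],[0,0,0]]}}

```text
clock: 5.85
position: [0.4688, 0.1193, 0.3536]
ee_rot: [-2.211, -2.231, -0.004]
force: [0.4, 0.1, -0.1]
width: 0.982
gripper_force: 0.0
```

Run:
```python
from h import *
D=shoot("t3",["pad_a","amber_bottle","tip_box"])
save(D["wrist"],"w3.png")
```

```text
wrist pad_a place_of 0.85 [314.7 178. ] [0.462 0.094] 
wrist pad_a place_of 0.69 [307.7 103.7] [0.45  0.215] 
wrist pad_a place_of 0.64 [320.5  15.4] [0.47  0.342] 
wrist pad_a trace 0.86 [313.  179.7] [0.459 0.091] [np.int64(293), np.int64(333), np.int64(159), np.int64(199)]
wrist pad_a trace 0.85 [310.1 104.4] [0.454 0.214] [np.int64(288), np.int64(330), np.int64(82), np.int64(126)]
wrist pad_a trace 0.66 [323.4  17.4] [0.474 0.34 ] [np.int64(296), np.int64(341), np.int64(0), np.int64(36)]
wrist amber_bottle trace 0.77 [408.9  16. ] [0.603 0.343] [np.int64(385), np.int64(449), np.int64(0), np.int64(43)]
wrist tip_box place_of 0.8 [395.2 176.1] [0.599 0.098] 
wrist tip_box trace 0.67 [403.3 183.5] [0.614 0.085] [np.int64(371), np.int64(440), np.int64(142), np.int64(227)]
```

Call:
{"op": "carry_out", "data": {"claw": [9,9,9,9], "delta_pos": [[4,0,0],[4,0,0],[3,0,0],[0,0,0]], "angular": [[0,0,0],[0,0,0],[0,0,0],[0,0,0]]}}

```text
clock: 6.6
position: [0.4701, 0.2271, 0.3526]
ee_rot: [-2.215, -2.225, -0.002]
force: [0.0, -0.6, 0.1]
width: 0.98
gripper_force: 0.0
```

Run:
```python
from h import *
D=shoot("t4",["pad_a","amber_bottle","tip_box"])
save(D["wrist"],"w4.png")
L=lambda t:pickle.load(open(t+".pkl","rb"))
def T(a,b,l,k,ref,tol=0.04,z=0.003):
    obs=[]
    for t in(a,b):
        D=L(t);p=D["wrist"]
        c=[r[1] for r in D.get(("wrist",l,k),[]) if np.linalg.norm(at_z(p,r[1],z)[:2]-ref)<tol]
        if not c: print(l,k,"missing in",t);return
        obs.append((p,c[0]))
    print(l,k,tri(obs))
for l,r in[("glass_beaker",(.595,-.153)),("sample_bottle",(.583,-.278)),("tub",(.46,-.166)),("beaker_lid",(.46,-.295))]:
    for k in("place_of","trace"): T("t1","t2",l,k,r)
for r in[(.46,.35),(.445,.217),(.46,.087)]:
    for k in("place_of","trace"): T("t3","t4","pad_a",k,r)
```

```text
wrist pad_a place_of 0.95 [315.4 237. ] [0.464 0.095] 
wrist pad_a place_of 0.67 [307.7 172.1] [0.451 0.212] 
wrist pad_a place_of 0.57 [321.3  90.8] [0.473 0.342] 
wrist pad_a trace 0.89 [307.5 169.4] [0.451 0.216] [np.int64(289), np.int64(327), np.int64(151), np.int64(191)]
wrist pad_a trace 0.69 [320.8  90.8] [0.472 0.342] [np.int64(296), np.int64(339), np.int64(65), np.int64(111)]
wrist pad_a trace 0.6 [315.2 233.5] [0.464 0.101] [np.int64(294), np.int64(332), np.int64(219), np.int64(248)]
wrist amber_bottle place_of 0.95 [398.7  93.2] [0.597 0.339] 
wrist amber_bottle trace 0.63 [410.2  91.7] [0.615 0.342] [np.int64(382), np.int64(448), np.int64(63), np.int64(115)]
wrist tip_box place_of 0.79 [390.8 236. ] [0.599 0.097] 
wrist tip_box trace 0.74 [392.6 223.4] [0.601 0.121] [np.int64(369), np.int64(431), np.int64(204), np.int64(291)]
glass_beaker place_of [ 0.595 -0.152  0.009]
glass_beaker trace [ 0.592 -0.15   0.057]
sample_bottle place_of [ 0.584 -0.28  -0.015]
sample_bottle trace [ 0.58  -0.277  0.071]
tub place_of [ 0.461 -0.167  0.003]
tub trace [ 0.46  -0.163  0.026]
beaker_lid place_of [ 0.464 -0.293  0.006]
beaker_lid trace [ 0.462 -0.297 -0.001]
pad_a place_of [0.471 0.343 0.003]
pad_a trace [ 0.473  0.344 -0.01 ]
pad_a place_of [0.451 0.214 0.017]
pad_a trace [ 0.452  0.215 -0.009]
pad_a place_of [ 0.463  0.093 -0.002]
pad_a trace [ 0.461  0.081 -0.052]
```

View pics/w4.png

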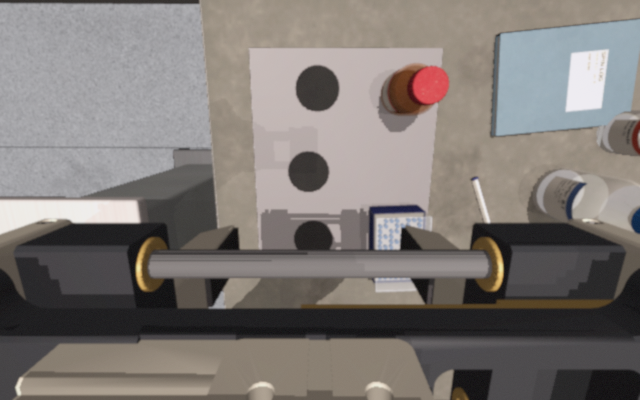

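Wrist view shows pads at (318,88), (308,171) and (315,238), the last partly in shadow. I refine the pad centres by fitting ellipses to the dark discs.

```bash
cat >> h.py <<'E'
def blob(p,X,r=0.06,thr=48,hi=False):
    u=proj(p,X); w=np.linalg.norm(proj(p,np.array(X)+[0,r,0])-u); g=p["frame"].max(2).astype(np.uint8)
    x0,y0=max(0,int(u[0]-w)),max(0,int(u[1]-w)); c=g[y0:int(u[1]+w)+1,x0:int(u[0]+w)+1]
    c=cv2.resize(c,None,fx=4,fy=4,interpolation=cv2.INTER_CUBIC)
    m=((c>thr) if hi else (c<thr)).astype(np.uint8)
    cs=[k for k in cv2.findContours(m,0,1)[0] if len(k)>20]
    if not cs: return None
    k=max(cs,key=cv2.contourArea); (cx,cy),ax,_=cv2.fitEllipse(cv2.convexHull(k))
    return np.array([(cx-1.5)/4+x0,(cy-1.5)/4+y0]),np.array(ax)/4
E
python3 - <<'E'
from h import *
ps=[pickle.load(open(t+".pkl","rb"))["wrist"] for t in("t3","t4")]+[arm.get_image("top"),arm.get_image("scene")]
for X in[(.471,.343,.007),(.451,.215,.007),(.462,.094,.007)]:
    for p,n in zip(ps,["w3","w4","top","scene"]):
        for thr in (40,60):
            b=blob(p,X,.05,thr)
            if b: print(X,n,thr,at_z(p,b[0]/[640,400],.007)[:2],b[0],b[1])
E
```

```text
(0.471, 0.343, 0.007) w3 60 [0.469 0.341] [320.187  15.39 ] [3.811 5.515]
(0.471, 0.343, 0.007) w4 60 [0.465 0.335] [315.957  95.436] [3.483 7.951]
(0.471, 0.343, 0.007) top 40 [0.462 0.368] [159.749 224.393] [24.651 35.723]
(0.471, 0.343, 0.007) top 60 [0.472 0.357] [163.831 221.032] [25.895 38.911]
(0.471, 0.343, 0.007) scene 60 [0.468 0.342] [359.252 126.409] [10.258 15.348]
(0.451, 0.215, 0.007) w3 60 [0.426 0.184] [292.758 123.095] [ 2.774 37.798]
(0.451, 0.215, 0.007) w4 60 [0.445 0.223] [304.133 166.066] [23.931 33.389]
(0.451, 0.215, 0.007) top 60 [0.451 0.213] [213.122 229.475] [20.746 21.649]
(0.451, 0.215, 0.007) scene 60 [0.453 0.21 ] [341.012 146.762] [11.503 15.815]
(0.462, 0.094, 0.007) w3 60 [0.452 0.112] [308.632 167.787] [13.313 22.457]
(0.462, 0.094, 0.007) w4 40 [0.459 0.095] [312.733 237.754] [31.73  35.546]
(0.462, 0.094, 0.007) w4 60 [0.46  0.093] [312.853 238.8  ] [35.964 37.261]
(0.462, 0.094, 0.007) top 40 [0.459 0.092] [255.261 227.758] [20.635 21.528]
(0.462, 0.094, 0.007) top 60 [0.458 0.092] [255.241 227.799] [22.217 23.07 ]
(0.462, 0.094, 0.007) scene 40 [0.448 0.096] [325.782 166.519] [5.392 7.111]
(0.462, 0.094, 0.007) scene 60 [0.461 0.089] [328.278 169.073] [14.317 18.535]
```

Run:
```python
from h import *
ps=[pickle.load(open(t+".pkl","rb"))["wrist"] for t in("t3","t4")]+[arm.get_image("top"),arm.get_image("scene")]
for X in[(.471,.343,.007),(.451,.215,.007),(.462,.094,.007)]:
    for p,n in zip(ps,["w3","w4","top","scene"]):
        for thr in (80,100):
            b=blob(p,X,.05,thr)
            if b: print(X,n,thr,at_z(p,b[0]/[640,400],.007)[:2],b[0],b[1])
```

```text
(0.471, 0.343, 0.007) w3 80 [0.466 0.346] [318.23   11.849] [44.115 50.479]
(0.471, 0.343, 0.007) w3 100 [0.466 0.346] [318.201  11.841] [44.923 51.56 ]
(0.471, 0.343, 0.007) w4 80 [0.466 0.346] [316.942  88.001] [41.537 44.263]
(0.471, 0.343, 0.007) w4 100 [0.466 0.346] [316.931  87.992] [42.422 45.063]
(0.471, 0.343, 0.007) top 80 [0.468 0.362] [161.828 222.471] [33.388 40.291]
(0.471, 0.343, 0.007) top 100 [0.468 0.363] [161.7   222.482] [34.602 41.45 ]
(0.471, 0.343, 0.007) scene 80 [0.468 0.342] [359.241 126.364] [11.337 16.471]
(0.471, 0.343, 0.007) scene 100 [0.468 0.342] [359.248 126.316] [11.975 17.255]
(0.451, 0.215, 0.007) w3 80 [0.452 0.213] [308.428 104.589] [40.824 43.318]
(0.451, 0.215, 0.007) w3 100 [0.452 0.213] [308.439 104.566] [41.69  44.172]
(0.451, 0.215, 0.007) w4 80 [0.452 0.214] [308.042 171.238] [38.555 38.889]
(0.451, 0.215, 0.007) w4 100 [0.452 0.214] [308.061 171.253] [39.459 39.804]
(0.451, 0.215, 0.007) top 80 [0.451 0.213] [213.093 229.481] [21.812 22.844]
(0.451, 0.215, 0.007) top 100 [0.451 0.213] [213.09  229.477] [22.718 23.842]
(0.451, 0.215, 0.007) scene 80 [0.453 0.21 ] [340.964 146.764] [12.571 17.088]
(0.451, 0.215, 0.007) scene 100 [0.453 0.21 ] [340.982 146.718] [13.273 17.768]
(0.462, 0.094, 0.007) w3 80 [0.46  0.093] [313.158 178.858] [38.032 38.628]
(0.462, 0.094, 0.007) w3 100 [0.46  0.093] [313.164 178.894] [38.952 39.531]
(0.462, 0.094, 0.007) w4 80 [0.456 0.086] [311.101 242.655] [42.931 47.796]
(0.462, 0.094, 0.007) w4 100 [0.463 0.088] [314.738 241.475] [40.673 59.252]
(0.462, 0.094, 0.007) top 80 [0.459 0.092] [255.162 227.764] [23.807 24.537]
(0.462, 0.094, 0.007) top 100 [0.459 0.093] [255.025 227.481] [27.058 27.236]
(0.462, 0.094, 0.007) scene 80 [0.461 0.089] [328.185 169.126] [15.485 19.761]
(0.462, 0.094, 0.007) scene 100 [0.461 0.088] [328.054 169.253] [16.899 21.319]
```

Call:
{"op": "carry_out", "data": {"claw": [9,9,9,9,9,9,9,9,9,9,9,9,9], "delta_pos": [[-3.8,1.25,0.5],[-3.8,1.25,0.5],[-3.8,1.25,0.5],[-3.8,1.25,0.5],[-3.8,1.25,0.5],[-3.8,1.25,0.5],[-3.8,1.25,0.5],[-3.8,1.25,0.5],[-3.8,1.25,0.5],[-3.8,1.25,0.5],[0,0,4],[0,0,4],[0,0,0]], "angular": [[0,0,0],[0,0,0],[0,0,0],[0,0,0],[0,0,0],[0,0,0],[0,0,0],[0,0,0],[0,0,0],[0,0,0],[0,0,0],[0,0,0],[0,0,0]]}}

```text
clock: 8.45
position: [0.5926, -0.1572, 0.2175]
ee_rot: [-2.217, -2.215, 0.008]
force: [-1.2, 1.0, -0.0]
width: 0.978
gripper_force: 0.0
```

Run:
```python
from h import *
D=shoot("t5",["glass_beaker","sample_bottle","tub"])
print(arm.observe()["position"])
p=D["wrist"]; print([proj(p,(.595,-.152,z)) for z in(.003,.073)])
save(p,"w5.png")
```

```text
wrist glass_beaker place_of 0.6 [317.  169.8] [ 0.588 -0.148] 
wrist glass_beaker trace 0.74 [318.8 179.2] [ 0.591 -0.16 ] [np.int64(291), np.int64(345), np.int64(152), np.int64(207)]
wrist sample_bottle place_of 0.77 [313.5 264.4] [ 0.583 -0.276] 
wrist sample_bottle trace 0.72 [310.3 292.1] [ 0.579 -0.318] [np.int64(288), np.int64(329), np.int64(278), np.int64(307)]
wrist tub place_of 0.8 [216.2 183.1] [ 0.461 -0.165] 
wrist tub trace 0.62 [206.2 188.2] [ 0.448 -0.172] [np.int64(179), np.int64(237), np.int64(161), np.int64(212)]
[ 0.597 -0.157  0.225]
[array([322.379, 172.787]), array([322.43, 183.7 ])]
```

View pics/w5.png

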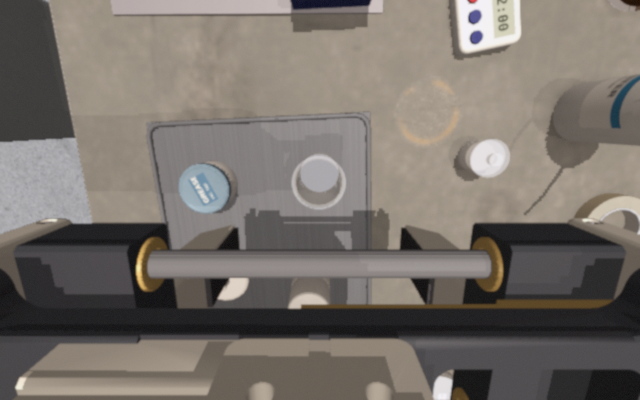

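The beaker's rim centre is at (319,182), right below the tool (within 3 mm). I descend and grip it.

Call:
{"op": "carry_out", "data": {"claw": [9,9,9,9,9,9,9,9,9,9,9,9], "delta_pos": [[0.2,-0.2,1.5],[0,0,2],[0,0,2],[0,0,2],[0,0,2],[0,0,2],[0,0,2],[0,0,2],[0,0,2],[0,0,2],[0,0,0],[0,0,0]], "angular": [[0,0,0],[0,0,0],[0,0,0],[0,0,0],[0,0,0],[0,0,0],[0,0,0],[0,0,0],[0,0,0],[0,0,0],[0,0,0],[0,0,0]]}}

```text
clock: 10.0
position: [0.5946, -0.1547, 0.0286]
ee_rot: [2.221, 2.221, 0.001]
force: [0.3, 0.3, 0.7]
width: 0.98
gripper_force: 0.0
```

Call:
{"op": "carry_out", "data": {"claw": [9,9,9,4,4,4,4,4,4,4,4,4,4,4], "delta_pos": [[0,0,0],[0,0,0],[0,0,0],[0,0,0],[0,0,0],[0,0,0],[0,0,0],[0,0,0],[0,0,0],[0,0,0],[0,0,0],[0,0,0],[0,0,0],[0,0,0]], "angular": [[0,0,0],[0,0,0],[0,0,0],[0,0,0],[0,0,0],[0,0,0],[0,0,0],[0,0,0],[0,0,0],[0,0,0],[0,0,0],[0,0,0],[0,0,0],[0,0,0]], "force": 15}}

```text
clock: 11.4
position: [0.594, -0.1548, 0.0277]
ee_rot: [2.221, 2.221, -0.0]
force: [0.2, 0.2, -1.3]
width: 0.59
gripper_force: 15.0
```

Call:
{"op": "carry_out", "data": {"claw": [4,4,4,4,4,4,4,4,4], "delta_pos": [[0,0,-1],[0,0,-2],[0,0,-2],[0,0,-3],[0,0,-3],[0,0,-3],[0,0,-3],[0,0,0],[0,0,0]], "angular": [[0,0,0],[0,0,0],[0,0,0],[0,0,0],[0,0,0],[0,0,0],[0,0,0],[0,0,0],[0,0,0]]}}

```text
clock: 12.3
position: [0.5943, -0.1548, 0.1989]
ee_rot: [2.22, 2.22, 0.001]
force: [-0.8, 1.1, -0.7]
width: 0.591
gripper_force: 15.0
```

Run:
```python
from h import *
D=shoot("t6",["glass_beaker"])
s=arm.observe();print(s["position"],s["joints"],s["width"])
p=D["wrist"]; X=s["position"]; print([proj(p,X+[0,0,z]) for z in(-.025,.045)])
save(p,"w6.png",(240,80,400,240),3)
```

```text
wrist glass_beaker place_of 0.84 [317.1 224.2] [ 0.592 -0.211] 
wrist glass_beaker trace 0.53 [311.9   0. ] [0.587 0.034] [np.int64(287), np.int64(360), np.int64(0), np.int64(4)]
[ 0.593 -0.155  0.197] [ 0.498  0.491 -0.484  1.609  0.248  1.105 -0.05 ] 0.5911776185464217
[array([316.762, 226.618]), array([315.72 , 282.015])]
```

View pics/w6.png

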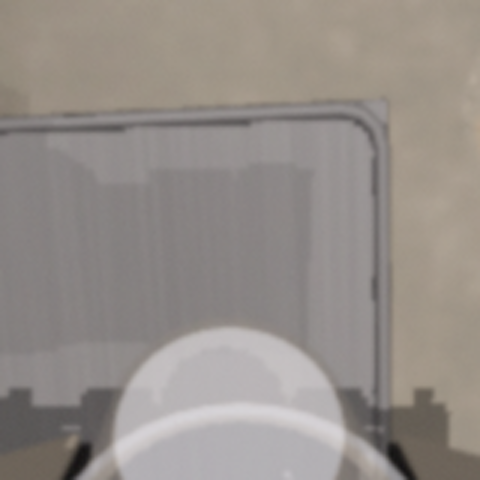

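The beaker hangs centred between the fingers, its bottom disc at about (316,225). I carry it to pad_a.

Call:
{"op": "carry_out", "data": {"claw": [4,4,4,4,4,4,4,4,4,4,4,4,4,4], "delta_pos": [[3.85,-0.97,0],[3.85,-0.97,0],[3.85,-0.97,0],[3.85,-0.97,0],[3.85,-0.97,0],[3.85,-0.97,0],[3.85,-0.97,0],[3.85,-0.97,0],[3.85,-0.97,0],[3.85,-0.97,0],[3.85,-0.97,0],[3.85,-0.97,0],[3.85,-0.97,0],[0,0,0]], "angular": [[0,0,0],[0,0,0],[0,0,0],[0,0,0],[0,0,0],[0,0,0],[0,0,0],[0,0,0],[0,0,0],[0,0,0],[0,0,0],[0,0,0],[0,0,0],[0,0,0]]}}

```text
clock: 13.85
position: [0.4641, 0.3519, 0.1971]
ee_rot: [-2.209, -2.227, -0.001]
force: [-0.4, 0.9, 0.1]
width: 0.589
gripper_force: 15.0
```

Call:
{"op": "carry_out", "data": {"claw": [4,4,4,4,4,4,4,4,4,4,4,4,4,4], "delta_pos": [[0,0,0],[0,0,0],[0,0,0],[0,0,0],[0,0,0],[0,0,0],[0,0,0],[0,0,0],[0,0,0],[0,0,0],[0,0,0],[0,0,0],[0,0,0],[0,0,0]], "angular": [[0,0,-0.1428],[0,0,-0.1428],[0,0,-0.1428],[0,0,-0.1428],[0,0,-0.1428],[0,0,-0.1428],[0,0,-0.1428],[0,0,-0.1428],[0,0,-0.1428],[0,0,-0.1428],[0,0,-0.1428],[0,0,0],[0,0,0],[0,0,0]]}}

```text
clock: 15.25
position: [0.4679, 0.3455, 0.1974]
ee_rot: [-0.005, -3.141, 0.001]
force: [-0.1, -0.3, -1.3]
width: 0.592
gripper_force: 15.0
```

Run:
```python
from h import *
p=arm.get_image("wrist"); s=arm.observe();print(s["position"],s["ee_rot"],s["joints"],s["width"])
X=s["position"]; print([proj(p,X+[0,0,z]) for z in(-.025,.045)],proj(p,(.4665,.345,.007)))
save(p,"w7.png")
```

```text
[0.468 0.346 0.198] [-0.004 -3.141  0.   ] [-0.08   0.578 -0.978  1.664  0.513  1.179  0.383] 0.5967200071156308
[array([319.785, 227.548]), array([320.335, 284.519])] [318.798 178.638]
```

View pics/w7.png

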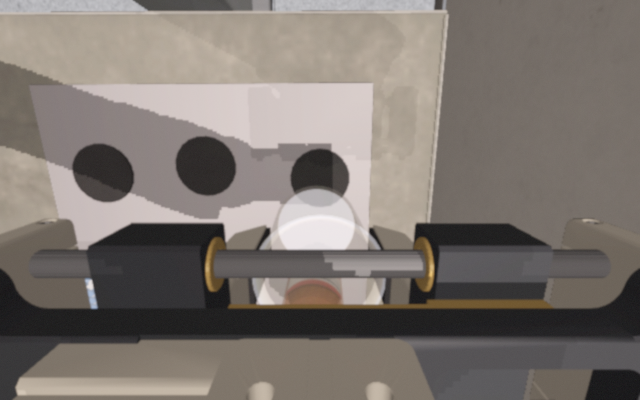

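Call:
{"op": "carry_out", "data": {"claw": [4,4,4,4,4,4,4,4,4,4,4,4], "delta_pos": [[0,0,2],[0,0,2],[0,0,2],[0,0,2],[0,0,2],[0,0,2],[0,0,2],[0,0,1.3],[0,0,0.7],[0,0,0.3],[0,0,0],[0,0,0]], "angular": [[0,0,0],[0,0,0],[0,0,0],[0,0,0],[0,0,0],[0,0,0],[0,0,0],[0,0,0],[0,0,0],[0,0,0],[0,0,0],[0,0,0]]}}

```text
clock: 16.5
position: [0.4683, 0.3462, 0.0355]
ee_rot: [0.0, 3.141, 0.001]
force: [0.3, 0.0, -0.3]
width: 0.593
gripper_force: 15.0
```

Call:
{"op": "carry_out", "data": {"claw": [4,4,4,4,4,4], "delta_pos": [[0,0,0.1],[0,0,0.1],[0,0,0.1],[0,0,0.0],[0,0,0],[0,0,0]], "angular": [[0,0,0],[0,0,0],[0,0,0],[0,0,0],[0,0,0],[0,0,0]]}}

```text
clock: 17.1
position: [0.4679, 0.3457, 0.0317]
ee_rot: [-0.0, -3.142, 0.0]
force: [0.5, -0.6, 0.4]
width: 0.59
gripper_force: 15.0
```

Call:
{"op": "carry_out", "data": {"claw": [4,4,4,4], "delta_pos": [[0,0,0.1],[0,0,0.0],[0,0,0],[0,0,0]], "angular": [[0,0,0],[0,0,0],[0,0,0],[0,0,0]]}}

```text
clock: 17.5
position: [0.4681, 0.3457, 0.0314]
ee_rot: [0.0, 3.141, -0.0]
force: [-1.3, -2.9, 7.8]
width: 0.594
gripper_force: 15.0
```

Call:
{"op": "carry_out", "data": {"claw": [6.2,7,9,9,9,9,9,9,9,9,9,9,9,9,9,9,9], "delta_pos": [[0,0,-0.1],[0,0,0],[0,0,0],[0,0,0],[0,0,0],[0,0,0],[0,0,0],[0,0,-1],[0,0,-2],[0,0,-3],[0,0,-4],[0,0,-4],[0,0,-3],[0,0,-2],[0,0,-1],[0,0,0],[0,0,0]], "angular": [[0,0,0],[0,0,0],[0,0,0],[0,0,0],[0,0,0],[0,0,0],[0,0,0],[0,0,0],[0,0,0],[0,0,0],[0,0,0],[0,0,0],[0,0,0],[0,0,0],[0,0,0],[0,0,0],[0,0,0]]}}

```text
clock: 19.2
position: [0.4677, 0.3453, 0.2309]
ee_rot: [-0.0, -3.141, 0.001]
force: [0.2, -0.5, 0.5]
width: 0.985
gripper_force: 0.0
```

Run:
```python
from h import *
D=shoot("t8",["glass_beaker","pad_a"],("wrist","top","scene"))
s=arm.observe();print(s["position"])
p=D["wrist"];print(proj(p,(.4665,.345,.007)),proj(p,(.4665,.345,.077)))
save(p,"w8.png",(160,100,480,300),2)
```

```text
wrist glass_beaker place_of 0.91 [318.8 170.6] [0.463 0.345] 
wrist glass_beaker trace 0.64 [319.4 179.8] [0.475 0.345] [np.int64(292), np.int64(344), np.int64(153), np.int64(208)]
wrist pad_a place_of 0.84 [121.4 166.6] [0.457 0.091] 
wrist pad_a place_of 0.56 [218.4 161.9] [0.451 0.216] 
wrist pad_a trace 0.83 [215.5 160.7] [0.45  0.213] [np.int64(187), np.int64(244), np.int64(134), np.int64(190)]
wrist pad_a trace 0.65 [328.2 154.4] [0.442 0.357] [np.int64(295), np.int64(347), np.int64(145), np.int64(179)]
wrist pad_a trace 0.64 [119.6 165.9] [0.457 0.089] [np.int64(94), np.int64(149), np.int64(142), np.int64(194)]
top pad_a place_of 0.58 [253.9 224. ] [0.47  0.097] 
top pad_a trace 0.74 [215.9 228.6] [0.454 0.206] [np.int64(203), np.int64(224), np.int64(218), np.int64(238)]
top pad_a trace 0.72 [254.1 224.9] [0.467 0.096] [np.int64(243), np.int64(266), np.int64(216), np.int64(239)]
scene glass_beaker place_of 0.49 [361.5 126.5] [0.474 0.35 ] 
scene glass_beaker trace 0.75 [359.6 118.4] [0.449 0.389] [np.int64(353), np.int64(365), np.int64(107), np.int64(129)]
scene glass_beaker trace 0.64 [270.6 253.3] [ 0.458 -0.293] [np.int64(261), np.int64(282), np.int64(245), np.int64(264)]
scene pad_a place_of 0.7 [342.5 147.7] [0.459 0.212] 
scene pad_a place_of 0.65 [357.3 125.8] [0.458 0.346] 
scene pad_a place_of 0.53 [329.2 168.6] [0.461 0.096] 
scene pad_a trace 0.52 [342.8 147.9] [0.46  0.211] [np.int64(332), np.int64(350), np.int64(140), np.int64(153)]
scene pad_a trace 0.51 [331.1 168.4] [0.467 0.1  ] [np.int64(320), np.int64(337), np.int64(161), np.int64(175)]
[0.468 0.346 0.232]
[319.071 174.045] [319.1   185.063]
```

View pics/w8.png

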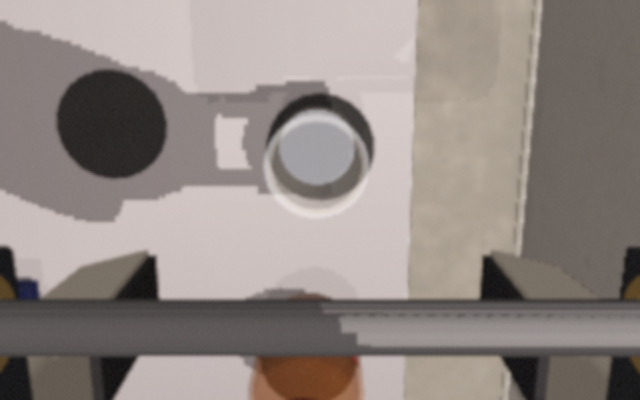

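Beaker stands upright, bottom at about (318,173) with the pad centre at (319,174): centred within about 2 mm. Next is the sample bottle.

Call:
{"op": "carry_out", "data": {"claw": [9,9,9,9,9,9,9,9,9,9,9,9], "delta_pos": [[0,0,0],[0,0,0],[0,0,0],[0,0,0],[0,0,0],[0,0,0],[0,0,0],[0,0,0],[0,0,0],[0,0,0],[0,0,0],[0,0,0]], "angular": [[0,0,0.1428],[0,0,0.1428],[0,0,0.1428],[0,0,0.1428],[0,0,0.1428],[0,0,0.1428],[0,0,0.1428],[0,0,0.1428],[0,0,0.1428],[0,0,0.1428],[0,0,0.1428],[0,0,0]]}}

```text
clock: 21.15
position: [0.4678, 0.3459, 0.2319]
ee_rot: [2.224, 2.219, 0.0]
force: [0.2, -0.2, 1.2]
width: 0.98
gripper_force: 0.0
```

Call:
{"op": "carry_out", "data": {"claw": [9,9,9,9,9,9,9,9,9,9,9,9,9,9,9,9,9,9,9], "delta_pos": [[-4.45,0.82,0],[-4.45,0.82,0],[-4.45,0.82,0],[-4.45,0.82,0],[-4.45,0.82,0],[-4.45,0.82,0],[-4.45,0.82,0],[-4.45,0.82,0],[-4.45,0.82,0],[-4.45,0.82,0],[-4.45,0.82,0],[-4.45,0.82,0],[-4.45,0.82,0],[-4.45,0.82,0],[0,0,0],[0,0,0],[0,0,0],[0,0,0],[0,0,0]], "angular": [[0,0,0],[0,0,0],[0,0,0],[0,0,0],[0,0,0],[0,0,0],[0,0,0],[0,0,0],[0,0,0],[0,0,0],[0,0,0],[0,0,0],[0,0,0],[0,0,0],[0,0,0],[0,0,0],[0,0,0],[0,0,0],[0,0,0]]}}

```text
clock: 23.05
position: [0.5829, -0.276, 0.2321]
ee_rot: [2.219, 2.224, 0.0]
force: [0.5, 0.1, 0.6]
width: 0.978
gripper_force: 0.0
```

Run:
```python
from h import *
D=shoot("t9",["sample_bottle","beaker_lid","tub"])
s=arm.observe();print(s["position"])
p=D["wrist"];b=blob(p,(.583,-.278,.103),.04,190,True)
print(b, at_z(p,b[0]/[640,400],.103), proj(p,(.583,-.278,.103)))
save(p,"w9.png",(160,100,480,300),2)
```

```text
wrist sample_bottle place_of 0.86 [317.9 177.4] [ 0.582 -0.28 ] 
wrist sample_bottle trace 0.93 [317.9 187.9] [ 0.582 -0.294] [np.int64(295), np.int64(339), np.int64(162), np.int64(216)]
wrist beaker_lid place_of 0.78 [227.9 189.3] [ 0.464 -0.296] 
wrist beaker_lid trace 0.74 [226.5 188.7] [ 0.462 -0.295] [np.int64(201), np.int64(251), np.int64(165), np.int64(213)]
wrist tub place_of 0.76 [218.9  83.6] [ 0.462 -0.165] 
wrist tub place_of 0.7 [236.7 277.1] [ 0.467 -0.423] 
wrist tub trace 0.64 [238.2 295.3] [ 0.467 -0.452] [np.int64(217), np.int64(255), np.int64(278), np.int64(307)]
wrist tub trace 0.6 [210.1  79.5] [ 0.452 -0.161] [np.int64(179), np.int64(240), np.int64(49), np.int64(106)]
[ 0.583 -0.277  0.232]
(array([316.534, 195.409]), array([43.847, 44.554])) [ 0.581 -0.28   0.103] [318.845 193.83 ]
```

View pics/w9.png

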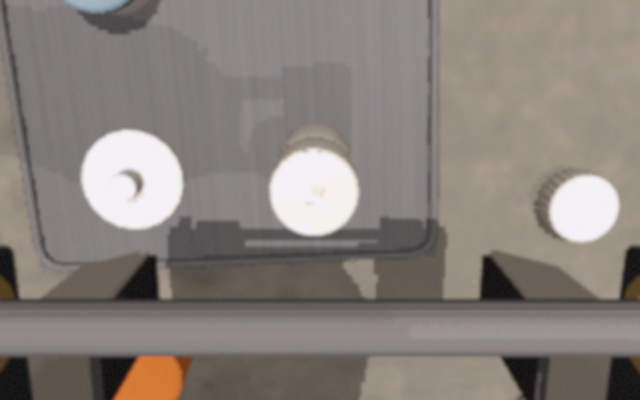

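The bottle cap is at (316.5,195), 3 mm off the tool. I correct that and descend.

Call:
{"op": "carry_out", "data": {"claw": [9,9,9,9,9,9,9,9,9,9,9,9], "delta_pos": [[-0.3,-0.1,1],[0,0,2],[0,0,2],[0,0,2],[0,0,2],[0,0,2],[0,0,2],[0,0,2],[0,0,2],[0,0,1.6],[0,0,0],[0,0,0]], "angular": [[0,0,0],[0,0,0],[0,0,0],[0,0,0],[0,0,0],[0,0,0],[0,0,0],[0,0,0],[0,0,0],[0,0,0],[0,0,0],[0,0,0]]}}

```text
clock: 24.6
position: [0.5817, -0.2803, 0.0457]
ee_rot: [-2.221, -2.221, 0.0]
force: [-0.3, -0.2, 0.2]
width: 0.984
gripper_force: 0.0
```

Call:
{"op": "carry_out", "data": {"claw": [9,9,3.2,3.2,3.2,3.2,3.2,3.2,3.2,3.2,3.2,3.2,3.2,3.2], "delta_pos": [[0,0,0],[0,0,0],[0,0,0],[0,0,0],[0,0,0],[0,0,0],[0,0,0],[0,0,0],[0,0,0],[0,0,0],[0,0,0],[0,0,0],[0,0,0],[0,0,0]], "angular": [[0,0,0],[0,0,0],[0,0,0],[0,0,0],[0,0,0],[0,0,0],[0,0,0],[0,0,0],[0,0,0],[0,0,0],[0,0,0],[0,0,0],[0,0,0],[0,0,0]], "force": 15}}

```text
clock: 26.0
position: [0.5816, -0.2803, 0.0457]
ee_rot: [-2.221, -2.221, 0.0]
force: [-0.9, 0.0, -0.5]
width: 0.494
gripper_force: 15.0
```

Call:
{"op": "carry_out", "data": {"claw": [3.2,3.2,3.2,3.2,3.2,3.2,3.2,3.2,3.2,3.2,3.2,3.2,3.2,3.2,3.2,3.2,3.2,3.2,3.2,3.2], "delta_pos": [[0,0,-1],[0,0,-2],[0,0,-3],[0,0,-4],[0,0,-4],[0,0,-3],[3.73,-1.22,0],[3.73,-1.22,0],[3.73,-1.22,0],[3.73,-1.22,0],[3.73,-1.22,0],[3.73,-1.22,0],[3.73,-1.22,0],[3.73,-1.22,0],[3.73,-1.22,0],[3.73,-1.22,0],[0,0,0],[0,0,0],[0,0,0],[0,0,0]], "angular": [[0,0,0],[0,0,0],[0,0,0],[0,0,0],[0,0,0],[0,0,0],[0,0,0],[0,0,0],[0,0,0],[0,0,0],[0,0,0],[0,0,0],[0,0,0],[0,0,0],[0,0,0],[0,0,0],[0,0,0],[0,0,0],[0,0,0],[0,0,0]]}}

```text
clock: 28.0
position: [0.4601, 0.0915, 0.2158]
ee_rot: [2.224, 2.219, -0.0]
force: [0.4, 0.3, -1.1]
width: 0.489
gripper_force: 15.0
```

Run:
```python
from h import *
D=shoot("t10",["sample_bottle","pad_a"])
s=arm.observe();X=s["position"];print(X,s["width"])
p=D["wrist"];print(proj(p,X-[0,0,.0427]),proj(p,(.4595,.0925,.007)))
```

```text
wrist sample_bottle place_of 0.72 [318.5 220.7] [0.459 0.034] 
wrist sample_bottle trace 0.61 [320.5 242.5] [0.462 0.004] [np.int64(264), np.int64(378), np.int64(190), np.int64(303)]
wrist pad_a place_of 0.86 [323.2 173.9] [0.465 0.095] 
wrist pad_a place_of 0.77 [307.7  72. ] [0.448 0.213] 
wrist pad_a trace 0.9 [323.2 172.8] [0.465 0.097] [np.int64(291), np.int64(346), np.int64(149), np.int64(194)]
wrist pad_a trace 0.74 [308.8  70.4] [0.449 0.215] [np.int64(281), np.int64(341), np.int64(38), np.int64(103)]
[0.46  0.092 0.216] 0.49016539357907724
[318.224 218.191] [318.395 176.581]
```

Call:
{"op": "carry_out", "data": {"claw": [3.2,3.2,3.2,3.2,3.2,3.2,3.2,3.2,3.2,3.2,3.2,3.2], "delta_pos": [[0.1,0,2],[0,0,2],[0,0,2],[0,0,2],[0,0,2],[0,0,2],[0,0,2],[0,0,1.3],[0,0,0.7],[0,0,0.4],[0,0,0],[0,0,0]], "angular": [[0,0,0],[0,0,0],[0,0,0],[0,0,0],[0,0,0],[0,0,0],[0,0,0],[0,0,0],[0,0,0],[0,0,0],[0,0,0],[0,0,0]]}}

```text
clock: 29.45
position: [0.4602, 0.0939, 0.0522]
ee_rot: [2.221, 2.221, 0.001]
force: [-0.2, -0.2, -0.5]
width: 0.49
gripper_force: 15.0
```

Call:
{"op": "carry_out", "data": {"claw": [3.2,3.2,3.2,3.2,3.2], "delta_pos": [[0,0,0.1],[0,0,0.1],[0,0,0],[0,0,0],[0,0,0]], "angular": [[0,0,0],[0,0,0],[0,0,0],[0,0,0],[0,0,0]]}}

```text
clock: 29.95
position: [0.4598, 0.0937, 0.0498]
ee_rot: [2.221, 2.221, 0.0]
force: [0.2, 0.2, -1.7]
width: 0.491
gripper_force: 15.0
```

Call:
{"op": "carry_out", "data": {"claw": [3.2,3.2,3.2], "delta_pos": [[0,0,0.1],[0,0,0],[0,0,0]], "angular": [[0,0,0],[0,0,0],[0,0,0]]}}

```text
clock: 30.25
position: [0.4593, 0.0939, 0.0491]
ee_rot: [-2.221, -2.222, 0.001]
force: [-4.1, -0.1, 8.1]
width: 0.493
gripper_force: 15.0
```

Call:
{"op": "carry_out", "data": {"claw": [5.3,6.5,9,9,9,9,9,9,9,9,9,9,9,9,9,9,9], "delta_pos": [[0,0,-0.1],[0,0,0],[0,0,0],[0,0,0],[0,0,0],[0,0,0],[0,0,0],[0,0,-1],[0,0,-2],[0,0,-3],[0,0,-4],[0,0,-4],[0,0,-3],[0,0,-1],[0,0,0],[0,0,0],[0,0,0]], "angular": [[0,0,0],[0,0,0],[0,0,0],[0,0,0],[0,0,0],[0,0,0],[0,0,0],[0,0,0],[0,0,0],[0,0,0],[0,0,0],[0,0,0],[0,0,0],[0,0,0],[0,0,0],[0,0,0],[0,0,0]]}}

```text
clock: 31.95
position: [0.4588, 0.0934, 0.2283]
ee_rot: [-2.22, -2.22, 0.003]
force: [1.0, -0.0, 0.3]
width: 0.983
gripper_force: 0.0
```

Run:
```python
from h import *
D=shoot("t11",["sample_bottle"])
s=arm.observe();print(s["position"])
p=D["wrist"];b=blob(p,(.4595,.0925,.107),.04,190,True)
print(b, at_z(p,b[0]/[640,400],.107))
save(p,"w11.png",(160,0,480,240),2)
```

```text
wrist sample_bottle place_of 0.62 [321.2 173.6] [0.461 0.095] 
wrist sample_bottle trace 0.72 [321.7 186.3] [0.462 0.079] [np.int64(297), np.int64(342), np.int64(159), np.int64(214)]
[0.459 0.094 0.229]
(array([319.415, 192.872]), array([45.463, 46.96 ])) [0.459 0.094 0.107]
```

View pics/w11.png

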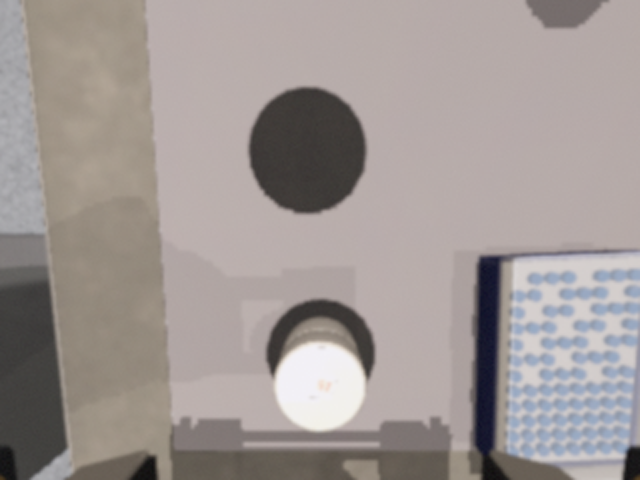

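The sample bottle stands centred on its pad at (.459,.094). Next is the tub.

Call:
{"op": "carry_out", "data": {"claw": [7.5,7.5,7.5,7.5,7.5,7.5,7.5,7.5,7.5,7.5,7.5], "delta_pos": [[-3.7,0,0],[-3.7,0,0],[-3.7,0,0],[-3.7,0,0],[-3.7,0,0],[-3.7,0.1,0],[-3.7,0.1,0],[0,0,0],[0,0,0],[0,0,0],[0,0,0]], "angular": [[0,0,0],[0,0,0],[0,0,0],[0,0,0],[0,0,0],[0,0,0],[0,0,0],[0,0,0],[0,0,0],[0,0,0],[0,0,0]]}}

```text
clock: 33.2
position: [0.4618, -0.1639, 0.2297]
ee_rot: [-2.219, -2.223, -0.0]
force: [0.4, -0.2, 0.2]
width: 0.816
gripper_force: 0.0
```

Run:
```python
from h import *
D=shoot("t12",["tub","beaker_lid"])
s=arm.observe();print(s["position"],s["joints"])
p=D["wrist"]
for c,q,r in D[("wrist","tub","trace")]+D[("wrist","beaker_lid","trace")]:
    k=max(cv2.findContours(r.astype(np.uint8),0,1)[0],key=cv2.contourArea); e=cv2.fitEllipse(k); print(e,at_z(p,np.array(e[0])/[640,400],.044)[:2],at_z(p,np.array(e[0])/[640,400],.009)[:2])
print(proj(p,(.461,-.166,.003)),proj(p,(.461,-.166,.044)))
save(p,"w12.png",(160,60,480,300),2)
```

```text
wrist tub place_of 0.8 [316.  175.4] [ 0.458 -0.164] 
wrist beaker_lid place_of 0.63 [320.2 266.3] [ 0.464 -0.292] 
wrist beaker_lid trace 0.6 [320.2 281.2] [ 0.464 -0.315] [np.int64(300), np.int64(339), np.int64(247), np.int64(291)]
[ 0.462 -0.165  0.23 ] [ 0.624  0.256 -0.474  1.858  0.133  1.059  0.098]Traceback (most recent call last):
  File "<stdin>", line 5, in <module>
KeyError: ('wrist', 'tub', 'trace')
```

Call:
{"op": "carry_out", "data": {"claw": [7.5,7.5,7.5,7.5,7.5,7.5,7.5,7.5,7.5,7.5,7.5,7.5,7.5,7.5], "delta_pos": [[0,-0.2,1],[0,0,2],[0,0,2],[0,0,2],[0,0,2],[0,0,2],[0,0,2],[0,0,2],[0,0,2],[0,0,2],[0,0,2],[0,0,1],[0,0,0],[0,0,0]], "angular": [[0,0,0],[0,0,0],[0,0,0],[0,0,0],[0,0,0],[0,0,0],[0,0,0],[0,0,0],[0,0,0],[0,0,0],[0,0,0],[0,0,0],[0,0,0],[0,0,0]]}}

```text
clock: 34.85
position: [0.4598, -0.1652, 0.01]
ee_rot: [-2.221, -2.222, -0.0]
force: [0.0, 0.7, 1.1]
width: 0.815
gripper_force: 0.0
```

Call:
{"op": "carry_out", "data": {"claw": [7.5,4,4,4,4,4,4,4,4,4,4,4], "delta_pos": [[0,0,0],[0,0,0],[0,0,0],[0,0,0],[0,0,0],[0,0,0],[0,0,0],[0,0,0],[0,0,0],[0,0,0],[0,0,0],[0,0,0]], "angular": [[0,0,0],[0,0,0],[0,0,0],[0,0,0],[0,0,0],[0,0,0],[0,0,0],[0,0,0],[0,0,0],[0,0,0],[0,0,0],[0,0,0]], "force": 15}}

```text
clock: 36.05
position: [0.4599, -0.1654, 0.0101]
ee_rot: [2.221, 2.221, 0.0]
force: [-1.5, -0.5, 5.7]
width: 0.61
gripper_force: 15.0
```

Call:
{"op": "carry_out", "data": {"claw": [4,4,4,4,4,4,4,4,4], "delta_pos": [[0,0,-1],[0,0,-2],[0,0,-3],[0,0,-4],[0,0,-5],[0,0,-4],[0,0,-1],[0,0,0],[0,0,0]], "angular": [[0,0,0],[0,0,0],[0,0,0],[0,0,0],[0,0,0],[0,0,0],[0,0,0],[0,0,0],[0,0,0]]}}

```text
clock: 36.95
position: [0.4588, -0.1652, 0.2087]
ee_rot: [-2.221, -2.22, 0.002]
force: [-0.1, 0.4, -1.7]
width: 0.612
gripper_force: 15.0
```

Run:
```python
from h import *
D=shoot("t13",["tub"])
s=arm.observe();X=s["position"];print(X,s["width"]*92)
p=D["wrist"];print(proj(p,X+[0,0,-.007]),proj(p,X+[0,0,.034]))
save(p,"w13.png",(160,100,480,300),2)
```

```text
wrist tub place_of 0.92 [318.1 240.7] [ 0.457 -0.247] 
wrist tub trace 0.74 [318.  241.3] [ 0.457 -0.248] [np.int64(259), np.int64(379), np.int64(191), np.int64(304)]
[ 0.459 -0.165  0.208] 56.30608731346154
[318.185 237.565] [317.712 270.955]
```

View pics/w13.png

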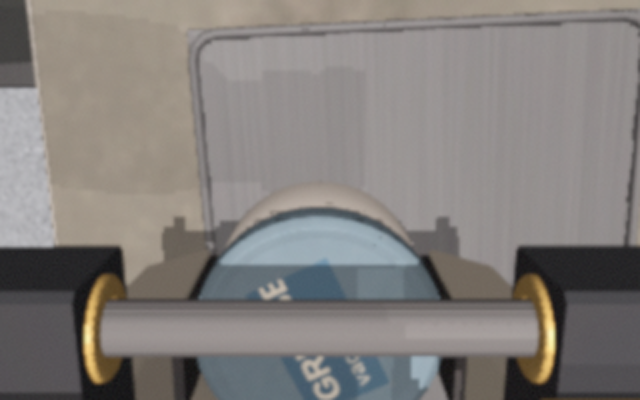

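The tub is held level and centred. I carry it to the middle pad.

Call:
{"op": "carry_out", "data": {"claw": [4,4,4,4,4,4,4,4,4,4,4,4,4,4], "delta_pos": [[3.78,-0.07,0],[3.78,-0.07,0],[3.78,-0.07,0],[3.78,-0.07,0],[3.78,-0.07,0],[3.78,-0.07,0],[3.78,-0.07,0],[3.78,-0.07,0],[3.78,-0.07,0],[3.78,-0.07,0],[0,0,0],[0,0,0],[0,0,0],[0,0,0]], "angular": [[0,0,0],[0,0,0],[0,0,0],[0,0,0],[0,0,0],[0,0,0],[0,0,0],[0,0,0],[0,0,0],[0,0,0],[0,0,0],[0,0,0],[0,0,0],[0,0,0]]}}

```text
clock: 38.5
position: [0.4529, 0.2112, 0.2092]
ee_rot: [2.224, 2.219, -0.002]
force: [-0.3, -0.2, -1.4]
width: 0.614
gripper_force: 15.0
```

Call:
{"op": "carry_out", "data": {"claw": [4,4,4,4,4,4,4,4,4,4,4,4,4,4], "delta_pos": [[0,0,2],[0,0,2],[0,0,2],[0,0,2],[0,0,2],[0,0,2],[0,0,2],[0,0,2],[0,0,1.5],[0,0,1],[0,0,0.5],[0,0,0],[0,0,0],[0,0,0]], "angular": [[0,0,0],[0,0,0],[0,0,0],[0,0,0],[0,0,0],[0,0,0],[0,0,0],[0,0,0],[0,0,0],[0,0,0],[0,0,0],[0,0,0],[0,0,0],[0,0,0]]}}

```text
clock: 39.9
position: [0.4532, 0.213, 0.0204]
ee_rot: [2.221, 2.221, 0.002]
force: [-0.2, -0.1, -0.3]
width: 0.609
gripper_force: 15.0
```

Call:
{"op": "carry_out", "data": {"claw": [4,4,4,4,4,4], "delta_pos": [[0,-0.1,0.2],[0,0,0.2],[0,0,0.1],[0,0,0],[0,0,0],[0,0,0]], "angular": [[0,0,0],[0,0,0],[0,0,0],[0,0,0],[0,0,0],[0,0,0]]}}

```text
clock: 40.5
position: [0.4517, 0.2128, 0.0147]
ee_rot: [2.222, 2.221, 0.0]
force: [-0.0, -0.7, -0.8]
width: 0.613
gripper_force: 15.0
```

Call:
{"op": "carry_out", "data": {"claw": [4,4,4], "delta_pos": [[0,0,0.1],[0,0,0],[0,0,0]], "angular": [[0,0,0],[0,0,0],[0,0,0]]}}

```text
clock: 40.8
position: [0.4519, 0.2128, 0.0141]
ee_rot: [2.221, 2.221, 0.001]
force: [-1.3, -0.2, 4.9]
width: 0.608
gripper_force: 15.0
```

Call:
{"op": "carry_out", "data": {"claw": [6.2,7,7.8,7.8,7.8,7.8,7.8,7.8,7.8,7.8,7.8,7.8,7.8,7.8,7.8,7.8], "delta_pos": [[0,0,-0.1],[0,0,0],[0,0,0],[0,0,0],[0,0,0],[0,0,-1],[0,0,-2],[0,0,-3],[0,0,-4],[0,0,-4],[0,0,-4],[0,0,-3],[0,0,-1],[0,0,0],[0,0,0],[0,0,0]], "angular": [[0,0,0],[0,0,0],[0,0,0],[0,0,0],[0,0,0],[0,0,0],[0,0,0],[0,0,0],[0,0,0],[0,0,0],[0,0,0],[0,0,0],[0,0,0],[0,0,0],[0,0,0],[0,0,0]]}}

```text
clock: 42.4
position: [0.451, 0.2122, 0.2332]
ee_rot: [-2.221, -2.221, 0.004]
force: [0.5, 0.5, -0.1]
width: 0.853
gripper_force: 0.0
```

Run:
```python
from h import *
D=shoot("t14",["tub","glass_beaker"])
s=arm.observe();print(s["position"])
p=D["wrist"]
for c,q,r in D.get(("wrist","tub","trace"),[]):
    e=cv2.fitEllipse(max(cv2.findContours(r.astype(np.uint8),0,1)[0],key=cv2.contourArea)); print(e,at_z(p,np.array(e[0])/[640,400],.048)[:2])
print(proj(p,(.452,.2135,.048)),proj(p,(.452,.2135,.007)),proj(p,(.465,.345,.077)))
save(p,"w14.png",(160,0,480,240),2)
```

```text
wrist tub place_of 0.91 [318.8 174.2] [0.45  0.212] 
wrist tub trace 0.62 [319.3 177.7] [0.451 0.208] [np.int64(296), np.int64(345), np.int64(151), np.int64(203)]
wrist glass_beaker place_of 0.71 [330.   65.7] [0.464 0.343] 
wrist glass_beaker trace 0.97 [334.5  52.7] [0.469 0.357] [np.int64(305), np.int64(363), np.int64(19), np.int64(86)]
[0.451 0.213 0.234]
((320.4283142089844, 177.35874938964844), (48.00428771972656, 51.07188034057617), 179.47677612304688) [0.452 0.216]
[320.162 179.682] [320.151 173.813] [333.898  49.519]
```

View pics/w14.png

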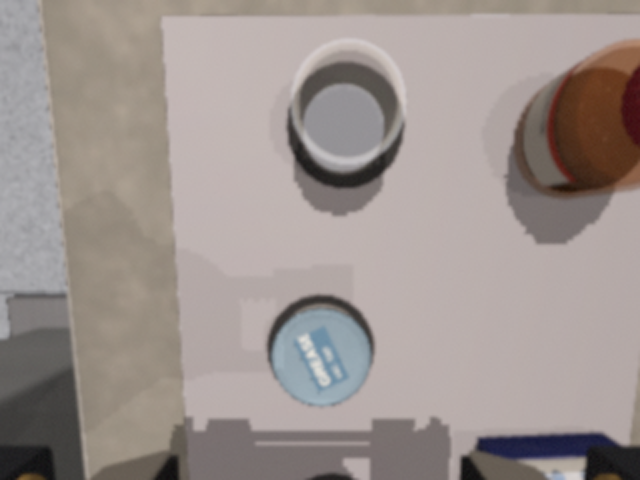

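The tub is centred on the middle pad at (320,177) and the beaker stands on its pad. Next is the lid.

Call:
{"op": "carry_out", "data": {"claw": [6,6,6,6,6,6,6,6,6,6,6,6,6,6,6,6,6], "delta_pos": [[-4.23,0.1,0],[-4.23,0.1,0],[-4.23,0.1,0],[-4.23,0.1,0],[-4.23,0.1,0],[-4.23,0.1,0],[-4.23,0.1,0],[-4.23,0.1,0],[-4.23,0.1,0],[-4.23,0.1,0],[-4.23,0.1,0],[-4.23,0.1,0],[0,0,3],[0,0,2],[0,0,0],[0,0,0],[0,0,0]], "angular": [[0,0,0],[0,0,0],[0,0,0],[0,0,0],[0,0,0],[0,0,0],[0,0,0],[0,0,0],[0,0,0],[0,0,0],[0,0,0],[0,0,0],[0,0,0],[0,0,0],[0,0,0],[0,0,0],[0,0,0]]}}

```text
clock: 44.35
position: [0.4645, -0.2948, 0.1859]
ee_rot: [2.22, 2.221, 0.001]
force: [0.1, 0.1, 0.5]
width: 0.652
gripper_force: 0.0
```

```bash
cat > lid.py <<'E'
from h import *
D=shoot("t15",["beaker_lid"])
s=arm.observe();print(s["position"])
p=D["wrist"]
for thr in(130,150,170,190):
    b=blob(p,(.463,-.295,.009),.05,thr,True); print(thr,b,at_z(p,b[0]/[640,400],.008)[:2])
E
python3 lid.py
```

```text
wrist beaker_lid place_of 0.9 [319.  181.5] [ 0.465 -0.295] 
wrist beaker_lid trace 0.8 [316.5 180.9] [ 0.462 -0.294] [np.int64(288), np.int64(346), np.int64(154), np.int64(209)]
[ 0.464 -0.295  0.186]
130 (array([316.489, 172.468]), array([ 88.595, 154.445])) [ 0.462 -0.284]
150 (array([315.966, 182.126]), array([59.459, 60.111])) [ 0.462 -0.295]
170 (array([316.071, 182.001]), array([58.171, 59.007])) [ 0.462 -0.295]
190 (array([316.099, 181.943]), array([57.351, 58.191])) [ 0.462 -0.295]
```

Call:
{"op": "carry_out", "data": {"claw": [6,6,6,6,6,6,6,6,6,6,6,6,6], "delta_pos": [[0,-0.2,1],[0,0,2],[0,0,2],[0,0,2],[0,0,2],[0,0,2],[0,0,2],[0,0,2],[0,0,1.5],[0,0,0.8],[0,0,0],[0,0,0],[0,0,0]], "angular": [[0,0,0],[0,0,0],[0,0,0],[0,0,0],[0,0,0],[0,0,0],[0,0,0],[0,0,0],[0,0,0],[0,0,0],[0,0,0],[0,0,0],[0,0,0]]}}

```text
clock: 45.8
position: [0.4622, -0.2951, 0.0125]
ee_rot: [2.221, 2.22, 0.001]
force: [-0.5, -1.3, -0.6]
width: 0.655
gripper_force: 0.0
```

Call:
{"op": "carry_out", "data": {"claw": [6,6,1,1,1,1,1,1,1,1,1,1,1,1], "delta_pos": [[0,0,0.1],[0,0,0],[0,0,0],[0,0,0],[0,0,0],[0,0,0],[0,0,0],[0,0,0],[0,0,0],[0,0,0],[0,0,0],[0,0,0],[0,0,0],[0,0,0]], "angular": [[0,0,0],[0,0,0],[0,0,0],[0,0,0],[0,0,0],[0,0,0],[0,0,0],[0,0,0],[0,0,0],[0,0,0],[0,0,0],[0,0,0],[0,0,0],[0,0,0]], "force": 20}}

```text
clock: 47.2
position: [0.4617, -0.2949, 0.0107]
ee_rot: [2.222, 2.221, -0.0]
force: [-0.0, 0.7, -1.5]
width: 0.19
gripper_force: 20.0
```

Call:
{"op": "carry_out", "data": {"claw": [1,1,1,1,1,1,1,1,1], "delta_pos": [[0,0,-1],[0,0,-2],[0,0,-3],[0,0,-4],[0,0,-4],[0,0,-2],[0,0,-1],[0,0,0],[0,0,0]], "angular": [[0,0,0],[0,0,0],[0,0,0],[0,0,0],[0,0,0],[0,0,0],[0,0,0],[0,0,0],[0,0,0]]}}

```text
clock: 48.1
position: [0.461, -0.2947, 0.1798]
ee_rot: [-2.221, -2.22, 0.001]
force: [-0.8, -0.2, 0.0]
width: 0.189
gripper_force: 20.0
```

Call:
{"op": "carry_out", "data": {"claw": [1,1,1,1,1,1,1,1,1,1,1,1,1,1,1,1,1,1,1], "delta_pos": [[4.57,0.03,0],[4.57,0.03,0],[4.57,0.03,0],[4.57,0.03,0],[4.57,0.03,0],[4.57,0.03,0],[4.57,0.03,0],[4.57,0.03,0],[4.57,0.03,0],[4.57,0.03,0],[4.57,0.03,0],[4.57,0.03,0],[4.57,0.03,0],[4.57,0.03,0],[0,0,0],[0,0,0],[0,0,0],[0,0,0],[0,0,0]], "angular": [[0,0,0],[0,0,0],[0,0,0],[0,0,0],[0,0,0],[0,0,0],[0,0,0],[0,0,0],[0,0,0],[0,0,0],[0,0,0],[0,0,0],[0,0,0],[0,0,0],[0,0,0],[0,0,0],[0,0,0],[0,0,0],[0,0,0]]}}

```text
clock: 50.0
position: [0.4664, 0.3435, 0.1806]
ee_rot: [2.223, 2.219, -0.001]
force: [1.3, -0.5, -0.6]
width: 0.19
gripper_force: 20.0
```

Run:
```python
from h import *
D=shoot("t16",["beaker_lid","glass_beaker"],("wrist","scene","top"))
s=arm.observe();X=s["position"];print(X,s["ee_rot"],s["width"]*92)
p=D["wrist"];print("lid exp",proj(p,X+[0,0,-.0077]),"beaker",proj(p,(.466,.3445,.007)),proj(p,(.466,.3445,.077)))
save(p,"w16.png",(160,60,480,300),2)
```

```text
wrist beaker_lid place_of 0.81 [319.  241.8] [0.466 0.271] 
wrist beaker_lid trace 0.89 [320.6 214.9] [0.468 0.305] [np.int64(267), np.int64(372), np.int64(186), np.int64(292)]
wrist glass_beaker place_of 0.84 [319.3 183.7] [0.467 0.342] 
wrist glass_beaker trace 0.64 [318.2 176.8] [0.466 0.35 ] [np.int64(287), np.int64(346), np.int64(161), np.int64(193)]
scene beaker_lid place_of 0.55 [342.7 146.7] [0.457 0.217] 
scene beaker_lid place_of 0.41 [360.9  92.6] [0.388 0.539] 
scene beaker_lid trace 0.51 [361.6  90.6] [0.385 0.553] [np.int64(354), np.int64(372), np.int64(84), np.int64(96)]
scene glass_beaker place_of 0.74 [360.1 126.7] [0.47  0.346] 
top beaker_lid place_of 0.51 [146.1 216.8] [0.484 0.411] 
top beaker_lid trace 0.69 [151.6 218. ] [0.481 0.395] [np.int64(137), np.int64(157), np.int64(205), np.int64(223)]
top glass_beaker place_of 0.87 [167.6 222.2] [0.469 0.347] 
top glass_beaker trace 0.8 [164.9 221. ] [0.473 0.355] [np.int64(155), np.int64(175), np.int64(211), np.int64(232)]
[0.466 0.345 0.181] [-2.221 -2.221  0.   ] 17.427238058827648
lid exp [317.611 235.603] beaker [318.495 181.993] [318.294 196.994]
```

Run:
```python
from h import *
from scipy.optimize import least_squares
D=pickle.load(open("t16.pkl","rb"));p=D["wrist"]
X=np.array([.466,.345,.181]);th=np.linspace(0,2*np.pi,60,endpoint=False)
# bright edge of lid: scan columns upward boundary
g=p["frame"].max(2).astype(float)
r=D[("wrist","beaker_lid","trace")][0][2].astype(np.uint8)
ys=[(u,np.nonzero(r[:,u])[0].min()) for u in range(275,366,5)]
def prof(o):
    # lid silhouette far arc: union of top and bottom rims
    P=[np.array([proj(p,X+[o[0]+.033*np.cos(t),o[1]+.033*np.sin(t),dz]) for t in np.linspace(0,np.pi,80)]) for dz in(-.0017,-.0077)]
    return [min(np.interp(u,q[::-1,0],q[::-1,1]) for q in P) for u,_ in ys]
s=least_squares(lambda o:np.array(prof(o))-[y for _,y in ys],[0,0],diff_step=1e-3,x_scale=.01)
print(s.x*1000,s.fun.round(1))
```

```text
[ 0.862 -3.416] [-0.  -0.2 -0.2 -0.4  0.1  0.1 -0.3 -0.3  0.1 -0.   0.2  0.9  0.1 -0.3
  0.8  0.5 -0.1  0.2 -1.2]
```

View pics/w16.png

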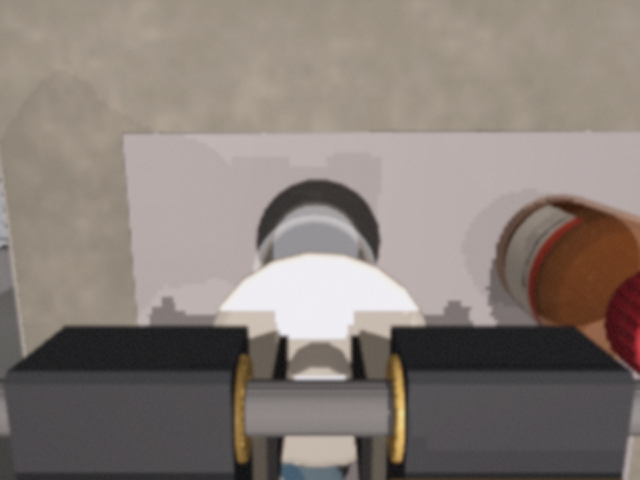

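The 14th view shows the lid held level by its knob over the beaker. I fit the silhouettes numerically to find the beaker's centre.

```bash
cat > sil.py <<'E'
from h import *
from scipy.optimize import least_squares
def sil(p,x,y,rings):
    return np.array([proj(p,(x+r*np.cos(t),y+r*np.sin(t),z)) for r,z in rings for t in np.linspace(0,2*np.pi,48)])
def bb(P): return np.r_[P[:,0].min(),P[:,0].max(),P[:,1].min(),P[:,1].max()]
def fit(p,reg,rings,x0,w=(1,1,1,1)):
    ys,xs=np.nonzero(reg); m=np.array([xs.min(),xs.max()+1,ys.min(),ys.max()+1])
    s=least_squares(lambda o:(bb(sil(p,*o,rings))-m)*w,x0,diff_step=1e-3,x_scale=.01); return s.x*1000,s.fun
E
python3 - <<'E'
from sil import *
B=[(.0275,.007),(.0275,.077)]
for t,n in(("t8","wrist"),("t8","scene"),("t14","wrist"),("t16","top")):
    D=pickle.load(open(t+".pkl","rb"))
    for c,q,r in D.get((n,"glass_beaker","trace"),[])[:1]: print("beaker",t,n,*fit(D[n],r,B,[.466,.345]))
D=pickle.load(open("t14.pkl","rb"));print("tub",*fit(D["wrist"],D[("wrist","tub","trace")][0][2],[(.0285,.02),(.0285,.048)],[.452,.213]))
D=pickle.load(open("t11.pkl","rb"));print("bottle",*fit(D["wrist"],D[("wrist","sample_bottle","trace")][0][2],[(.023,.007),(.023,.107)],[.459,.093]))
D=pickle.load(open("t15.pkl","rb"));print("lid",*fit(D["wrist"],D[("wrist","beaker_lid","trace")][0][2],[(.033,.003),(.033,.009),(.009,.029)],[.462,-.295]))
E
```

```text
beaker t8 wrist [466.109 344.37 ] [ 0.393 -0.393 -0.879  0.772]
beaker t8 scene [463.29  345.414] [-1.541  1.485 -0.442  0.371]
beaker t14 wrist [465.551 344.562] [ 0.702 -0.703 -1.137  1.506]
beaker t16 top [464.739 337.89 ] [-3.554  3.771 -0.223  0.194]
tub [452.946 214.116] [ 0.31  -0.31   0.977 -0.996]
bottle [459.667  93.612] [-1.202  1.202 -1.701  1.432]
lid [ 463.265 -295.635] [ 0.289 -0.289 -0.939  1.001]
```

Call:
{"op": "carry_out", "data": {"claw": [1,1,1,1,1,1,1,1,1], "delta_pos": [[0.1,0,1],[0,0,2],[0,0,2],[0,0,2],[0,0,1.2],[0,0,0.8],[0,0,0],[0,0,0],[0,0,0]], "angular": [[0,0,0],[0,0,0],[0,0,0],[0,0,0],[0,0,0],[0,0,0],[0,0,0],[0,0,0],[0,0,0]]}}

```text
clock: 51.65
position: [0.4664, 0.3464, 0.0916]
ee_rot: [2.221, 2.221, 0.002]
force: [-0.0, 0.2, -1.1]
width: 0.19
gripper_force: 20.0
```

Call:
{"op": "carry_out", "data": {"claw": [1,1,1,1], "delta_pos": [[0,0,0.3],[0,0,0.1],[0,0,0],[0,0,0]], "angular": [[0,0,0],[0,0,0],[0,0,0],[0,0,0]]}}

```text
clock: 52.05
position: [0.466, 0.3459, 0.0868]
ee_rot: [2.222, 2.221, 0.0]
force: [-0.9, 0.6, -0.3]
width: 0.187
gripper_force: 20.0
```

Call:
{"op": "carry_out", "data": {"claw": [1,1,1,1,1], "delta_pos": [[0,0,0.1],[0,0,0.1],[0,0,0],[0,0,0],[0,0,0]], "angular": [[0,0,0],[0,0,0],[0,0,0],[0,0,0],[0,0,0]]}}

```text
clock: 52.55
position: [0.466, 0.346, 0.0849]
ee_rot: [2.221, 2.221, 0.0]
force: [-0.7, -0.5, 3.1]
width: 0.188
gripper_force: 20.0
```

Call:
{"op": "carry_out", "data": {"claw": [1,1,1], "delta_pos": [[0,0,0.1],[0,0,0],[0,0,0]], "angular": [[0,0,0],[0,0,0],[0,0,0]]}}

```text
clock: 52.85
position: [0.4663, 0.3464, 0.0847]
ee_rot: [2.221, 2.221, 0.002]
force: [-1.8, -2.0, 11.2]
width: 0.188
gripper_force: 20.0
```

Call:
{"op": "carry_out", "data": {"claw": [1,2.4,3.2,4.5,4.5,4.5,4.5,4.5,4.5,4.5,4.5,4.5,4.5,4.5,4.5,4.5], "delta_pos": [[0,0,-0.1],[0,0,0],[0,0,0],[0,0,0],[0,0,0],[0,0,0],[0,0,-1],[0,0,-2],[0,0,-3],[0,0,-4],[0,0,-4],[0,0,-2],[0,0,-1],[0,0,0],[0,0,0],[0,0,0]], "angular": [[0,0,0],[0,0,0],[0,0,0],[0,0,0],[0,0,0],[0,0,0],[0,0,0],[0,0,0],[0,0,0],[0,0,0],[0,0,0],[0,0,0],[0,0,0],[0,0,0],[0,0,0],[0,0,0]]}}

```text
clock: 54.45
position: [0.4654, 0.3453, 0.2532]
ee_rot: [-2.221, -2.221, 0.004]
force: [-0.1, 0.3, -0.1]
width: 0.487
gripper_force: 0.0
```

Run:
```python
from sil import *
D=shoot("t17",["beaker_lid","glass_beaker"],("wrist","scene","top"))
s=arm.observe();print(s["position"],s["width"]*92)
p=D["wrist"]
for n in("wrist","scene","top"):
    for c,q,r in D.get((n,"beaker_lid","trace"),[])[:2]: print(n,c,"lid",*fit(D[n],r,[(.033,.077),(.033,.083),(.009,.103)],[.466,.345]))
for thr in(170,190,210):
    b=blob(p,(.466,.345,.083),.045,thr,True); print(b,at_z(p,b[0]/[640,400],.082)[:2])
```

```text
wrist beaker_lid place_of 0.59 [322.  182.7] [0.469 0.33 ] 
wrist beaker_lid trace 0.77 [319.2 180.7] [0.465 0.333] [np.int64(292), np.int64(349), np.int64(154), np.int64(209)]
scene beaker_lid place_of 0.58 [359.9 111.9] [0.434 0.425] 
scene beaker_lid trace 0.46 [361.  111.3] [0.436 0.431] [np.int64(353), np.int64(369), np.int64(105), np.int64(117)]
scene glass_beaker place_of 0.47 [359.7 125.1] [0.465 0.354] 
scene glass_beaker trace 0.46 [356.  122.6] [0.446 0.36 ] [np.int64(353), np.int64(365), np.int64(116), np.int64(129)]
top beaker_lid place_of 0.56 [158.7 224. ] [0.464 0.373] 
top beaker_lid trace 0.75 [156.6 223.4] [0.465 0.379] [np.int64(144), np.int64(170), np.int64(209), np.int64(233)]
top glass_beaker place_of 0.68 [165.2 222.4] [0.469 0.354] 
[0.466 0.346 0.255] 45.11624718554884
wrist 0.77 lid [467.455 345.542] [-0.813  0.813 -1.478  1.643]
scene 0.46 lid [469.245 343.968] [-0.456  0.454 -0.024  0.005]
top 0.75 lid [462.181 347.57 ] [ 0.916 -0.921  0.307 -0.295]
(array([325.436, 176.561]), array([ 75.661, 213.429])) [0.472 0.353]
(array([319.721, 180.861]), array([58.776, 96.889])) [0.466 0.348]
(array([320.076, 182.628]), array([57.514, 59.022])) [0.466 0.346]
```

```bash
python3 -c "
from cell import arm
print(arm.sign_off())"
```

```text
the job is handed in; nothing more can be done
None
```

The job is handed in at about 55 s: the beaker, tub and sample bottle stand on their pads, and the lid lies on the beaker; everything measured within about 2 mm of centre, though lid flatness was judged only from its height and outline.

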